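# Weigh the jar from behind the containers

### The arm

A 6-joint arm with a two-finger parallel gripper is mounted at the origin on the work surface. World frame = base frame: x ahead of the robot, y to its left, z up, the work surface at z = 0. Lengths are in m, angles in rad, forces in N, time in s.
With the tool pointing down it reaches from about 0.275 to 1 m from the base axis. Payload 8.4 kg.
Tool frame: the origin (TCP) lies on the mounting face of the last link; the fingertips stand 173 mm ahead of it and the grasp point (between the pads) lies 155 mm ahead of it (manip.nose_length is the distance from the TCP to the fingertips, in m); x points along the fingers, z is the direction in which the jaws open and shut, and the axes are right-handed (so a half turn about x gives the same grasp; the last joint's range is limited). The gripper opens to 85 mm and grips with 20 to 120 N. Pads are 22 mm wide; open, the fingers measure 114 mm over their backs; the gripper's body (76 mm by 85 mm) begins 54 mm behind the grasp point. The pads swing forward as they close: fully open they stand 13 mm farther back than shut.
Start: joints at [-1.272, 0.353, 1.633, -0, 1.155, -0.002], TCP at [0.185, -0.597, 0.405] pointing down, gripper open.
Joint ranges: [-2.63, 2.63], [-0.92, 2.1], [0.06, 2.66], [-1.3, 4.44], [0, 2.69], [-3.02, 3.02]. Speed limits (rad/s): [2.22, 2.22, 2.79, 3.14, 3.14, 3.14].

### API

Orientations are given as a rotation vector (axis times angle).
In Python, from rig import manip gives the robot as it stands. Calls block until the motion is done:
- manip.movep(position, orientation): joint-space move of the TCP to a pose.
- manip.move_l(position, ori=None, speed=0.15): straight line of the TCP; ori=None keeps the orientation; speed is the mean speed in m/s.
- manip.move_j(angles): joint-space move.
- manip.command_gripper(opening, grip_force=None): finger opening in m; grip_force is the grip in N (None keeps the last); returns when the fingers have stopped.
- manip.wait(seconds).
- manip.ik(position, orientation): joint angles nearest the present ones, or None.
- manip.grab_frame(name): name is "scene" or "side" or "wrist"; returns a dict with "frame" (384x512x3 uint8, blue, green, red), "depth" (384x512 float32, m along the optical axis (not along the pixel's ray), 0 where there is no reading), "fx", "fy", "cx", "cy" (pixels), "world_from_camera" (4x4, takes a point from camera to world coordinates); the wrist camera has in their place "T_tool_cam" (4x4, takes a point from camera to tool coordinates, whose origin is the TCP and whose axes are the tool frame's). Camera axes: x right, y down, z forward; pixel columns grow to the right and rows downward; lengths in m; the calibration is good to about 2 mm. A picture is of the moment at which its call begins: read the wrist's pose just before it.
A pose or a line that the arm cannot do raises manip.Unreachable and nothing moves.
- manip.job_done(): hands the job in, once; it reports no verdict.
Trained networks look in a picture, given as the dict that the camera call returned (one of the last four; its "shot" number tells which), for a name from the list of things; names that differ only in an ending like _2 or _b are one class to them, and where a whole thing is asked for, a point or a joint stands for the part that bears it (a point fixed in the world has none). Each returns a list of dicts, best first, with "conf" (0 to 1); they miss things now and then, are a little off and sometimes report something else, mostly with a low value. They report only what shows in the picture. A call takes as long as a camera call.
- manip.boxes_of(picture, name): "box" ([centre column, centre row, width, height] in pixels, round what is visible of it).
- manip.outline_of(picture, name): "region" (384x512 bool, what is visible of it) and "box" ([centre column, centre row, width, height] in pixels, round what is visible of it).
Readings, each from a call of its own:
- manip.current_clock(): time.
- manip.current_q(): joint angles.
- manip.current_qvel(): joint speeds.
- manip.current_tau(): joint torques, N m.
- manip.current_tcp_pos(): TCP position.
- manip.current_eef_rot(): TCP orientation.
- manip.current_force(): force on the tool from outside, world axes, zero at the start.
- manip.current_wrist_torque(): the same for the moment, N m.
- manip.current_opening(): finger opening in m.
Only numpy, scipy, OpenCV 4.12 (cv2) and the standard library are available. Lean on these libraries where they do the work, as an engineer would, in place of code of your own. Each camera call takes 0.05 s, during which the arm holds its last target. There are 200 camera calls.

### The job

The squat jar stands hemmed in behind two lidded containers on the white shelf bay and has to go on the scale. Clear the containers out of the way onto the middle of the wooden parking board, the large one first and the small one stacked centred and square on top of it; then stand the squat jar in the middle of the scale's pan, and after that put each container back upright and square on the very place where it stood. Leave the two slim jars where they are and do not tip anything over.

Things in the scene. Friction and masses are not known exactly. Their poses are not given: they have to be found in the camera images.
- large_container: large lidded food container, a plain upright box with white walls and grey lid, 96 mm along its x, 62 mm along its y, 115 mm high, about 0.4 kg; rigid and closed, the lid is flush and flat. Stands on one of the two dark grey mats in the front row of the bay, its x roughly along the bay's x; which of the two varies. Origin: centre of its underside, z up
- small_container: small lidded food container of the same make, 80 mm along its x, 44 mm along its y, 105 mm high, about 0.26 kg; stands on the other dark grey mat of the bay. About 43 mm of free width lies between the two containers. Origin: centre of its underside, z up
- squat_jar: squat round clip-top glass jar, 54 mm in diameter, 70 mm high, about 0.22 kg, straight-sided and closed, with a glass lid over an orange seal ring; stands in the middle of the bay's back row, a few mm behind the large container. The slim jars on either side leave about 49 mm free. Origin: centre of its underside, z up
- slim_jar_left: slim glass jar with steel lid, 48 mm in diameter, 88 mm high, in the back row of the bay on its +y side; to be left alone. Origin: centre of its underside
- slim_jar_right: slim glass jar with steel lid, 48 mm in diameter, 88 mm high, in the back row of the bay on its -y side; to be left alone. Origin: centre of its underside
- bay: shelf bay, fixed: white board 200 mm (x) by 270 mm (y), its top 18 mm over the table, with a 45 mm high grey upstand along its back edge (+x). Two dark grey mats, flush, 108 by 74 mm, centred 42 mm in front (-x) of the board's centre and 48 mm to either side (y), mark the places of the containers. Origin: centre of the underside, on the table; x points away from the robot, y along the back edge, z up
- parking_board: wooden parking board, fixed, a flat slab 150 mm (x) by 130 mm (y), 10 mm thick, to one side of the bay (left or right varies). Origin: centre of its underside, on the table; z up
- pan (a point): centre of the top face of the bench scale's square steel pan, 130 by 130 mm, 50 mm over the table, fixed and rigid. The scale (white housing 190 by 150 mm) stands on the other side of the bay; its x axis points away from its display; z up

How it is judged:
By the outcome, as a careful person would: the job done as asked, in the order asked, and still so for the second after the job is handed in, with the robot touching nothing.
It also fails if it takes over 133 s, if anything falls off the work surface, if the arm or the gripper's body presses on something with over 40 N, if the wrist force passes 120 N, or if a joint passes its speed limit or range.

## Working session

There is one attempt and no reset: what is moved stays moved. The work goes in short steps, each a Python script; the robot and the scene stay as the last script left them, time stands still between calls to the robot, and variables do not carry over. Pictures are saved under pics/ and viewed, about 12 in all and at most 16, crops included, and the job is handed in when it is done.

```bash
ls; mkdir -p pics
python3 - <<'E'
from rig import manip
import cv2,numpy as np
a=[]
for n in ["scene","side"]:
    f=manip.grab_frame(n); a.append(f["frame"])
    print(n,f["fx"],f["cx"],np.round(f["world_from_camera"],3).tolist())
    for o in ["large_container","small_container","squat_jar","slim_jar_left","bay","parking_board","pan"]:
        try: print(o,[(np.round(b["box"]).tolist(),round(b["conf"],2)) for b in manip.boxes_of(f,o)][:3])
        except Exception as e: print(o,e)
cv2.imwrite("pics/a.png",cv2.resize(np.vstack(a),(0,0),fx=.78,fy=.78))
print(manip.current_clock(),manip.current_eef_rot())
E
```

```text
pics
scene 463.6024265759246 259.2955970554958 [[0.771, 0.553, -0.316, 0.976], [0.637, -0.663, 0.394, -0.502], [0.008, -0.505, -0.863, 1.143], [0.0, 0.0, 0.0, 1.0]]
large_container [([225.0, 187.0, 41.0, 52.0], 0.68), ([249.0, 197.0, 120.0, 106.0], 0.47)]
small_container [([250.0, 163.0, 36.0, 44.0], 0.72)]
squat_jar [([263.0, 192.0, 24.0, 32.0], 0.59)]
slim_jar_left [([285.0, 167.0, 17.0, 32.0], 0.95)]
bay [([251.0, 197.0, 122.0, 110.0], 0.59)]
parking_board [([319.0, 114.0, 64.0, 47.0], 0.64)]
pan [([156.0, 250.0, 91.0, 90.0], 0.56)]
side 493.3234861911006 256.0453376338388 [[-0.959, -0.195, 0.204, 0.287], [-0.282, 0.697, -0.659, 0.927], [-0.013, -0.689, -0.724, 1.073], [0.0, 0.0, 0.0, 1.0]]
large_container [([281.0, 173.0, 41.0, 44.0], 0.57)]
small_container [([275.0, 197.0, 30.0, 40.0], 0.82)]
squat_jar [([261.0, 196.0, 91.0, 86.0], 0.34)]
slim_jar_left [([240.0, 211.0, 17.0, 33.0], 0.67)]
bay [([259.0, 197.0, 92.0, 87.0], 0.98)]
parking_board [([231.0, 305.0, 72.0, 61.0], 0.93)]
pan [([312.0, 138.0, 64.0, 47.0], 0.88)]
0.8 [ 0.98481086  1.33663497 -0.98484861]
```

View pics/a.png

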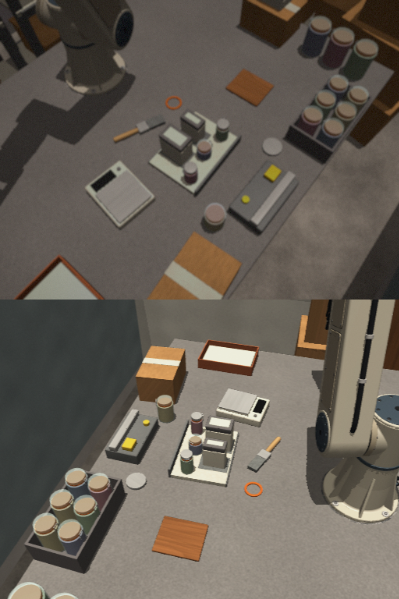

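The scene camera shows the large container on the right (-y) mat and the small one on the left. The board is to the left of the bay and the scale to the right. Next I take coarse positions from depth.

```bash
cat > h.py <<'E'
from rig import manip
import cv2,numpy as np
from scipy.spatial.transform import Rotation as R
def cloud(f,W=None):
    W=f["world_from_camera"] if W is None else W
    v,u=np.mgrid[:384,:512]; d=f["depth"]
    p=np.stack([(u-f["cx"])/f["fx"]*d,(v-f["cy"])/f["fy"]*d,d],-1)
    P=p@W[:3,:3].T+W[:3,3]; P[d<=0]=np.nan
    return P
def wrist():
    T=np.eye(4);T[:3,3]=manip.current_tcp_pos();T[:3,:3]=R.from_rotvec(manip.current_eef_rot()).as_matrix()
    f=manip.grab_frame("wrist"); return f,T@f["T_tool_cam"]
def top(P,m,z0,z1):
    """min-area rect of points with height in z0..z1 -> centre, sizes, yaw (of long side)"""
    s=m&(P[...,2]>z0)&(P[...,2]<z1); q=P[s]
    if len(q)<20: return None
    c,sz,a=cv2.minAreaRect((q[:,:2]*1000).astype(np.float32))
    return len(q),np.round(c,1),np.round(sz,1),round(a,1),round(float(np.median(q[:,2]))*1000,1)
def down(yaw):
    """tool x down, jaw axis z horizontal at angle yaw"""
    x=np.array([0,0,-1.]);z=np.array([np.cos(yaw),np.sin(yaw),0]);
    return R.from_matrix(np.stack([x,np.cross(z,x),z],1)).as_rotvec()
E
python3 - <<'E'
from h import *
Z=dict(large_container=(.125,.142),small_container=(.115,.132),squat_jar=(.08,.095),slim_jar_left=(.098,.114),slim_jar_right=(.098,.114),bay=(.012,.025),parking_board=(.005,.016),pan=(.04,.06))
for n in ["scene","side"]:
    f=manip.grab_frame(n);P=cloud(f)
    for o in Z:
        for r in manip.outline_of(f,o)[:2]:
            print(n,o,round(r["conf"],2),top(P,r["region"],*Z[o]))
z=R.from_rotvec(manip.current_eef_rot()).as_matrix();print(z.round(2))
f=manip.grab_frame("wrist");print(f["T_tool_cam"].round(3),f["fx"])
E
```

```text
scene small_container 0.73 (431, array([515.2,  18.8]), array([79.2, 45.1]), 2.2, 123.3)
scene squat_jar 0.87 (227, array([600. , -21.3]), array([42.6, 46. ]), 17.2, 88.2)
scene slim_jar_left 0.59 (176, array([599.7,  75.7]), array([38.6, 40.9]), 55.5, 106.5)
scene slim_jar_right 0.9 (232, array([ 621.6, -121.7]), array([42.6, 42.9]), 86.1, 106.4)
scene slim_jar_right 0.52 None
scene bay 0.61 (2755, array([561.3, -26. ]), array([213.1, 272.3]), 3.1, 18.7)
scene parking_board 0.59 (1524, array([539.1, 340.4]), array([150.1, 133.2]), 1.2, 10.9)
side large_container 0.98 (542, array([518.6, -51.8]), array([ 96.6, 114.2]), 1.8, 131.4)
side large_container 0.18 None
side small_container 0.76 (351, array([511.7,  22.4]), array([79.3, 46.9]), 0.3, 121.3)
side small_container 0.26 None
side squat_jar 0.95 (176, array([597. , -18.9]), array([45.9, 49.4]), 29.0, 86.0)
side slim_jar_left 0.97 (168, array([597.7,  82.1]), array([40.6, 48.7]), 19.5, 104.5)
side slim_jar_right 0.97 (129, array([ 621.4, -122. ]), array([41.5, 46.9]), 16.1, 104.4)
side slim_jar_right 0.48 (162, array([494. , -37.8]), array([109.4,  92.3]), 32.3, 107.0)
side bay 0.68 (2061, array([556.1, -23.9]), array([211.3, 273.7]), 2.0, 16.8)
side bay 0.42 (202, array([ 447.6, -261.9]), array([233.9, 116.3]), 30.0, 18.3)
side parking_board 0.74 (2779, array([536.1, 341.1]), array([150.7, 132.5]), 2.3, 9.1)
side pan 0.66 (1079, array([ 480.1, -311.7]), array([137.9, 174.1]), 82.6, 48.6)
side pan 0.41 (78, array([597.1,  91.8]), array([46.2, 23.4]), 7.7, 50.1)
[[ 0.    0.96  0.3 ]
 [ 0.    0.3  -0.96]
 [-1.    0.   -0.  ]]
[[-0.001 -0.29   0.957  0.031]
 [ 0.001 -0.957 -0.29   0.074]
 [ 1.     0.001  0.001 -0.001]
 [ 0.     0.     0.     1.   ]] 270.30276824382037
```

```bash
cat > look.py <<'E'
from h import *
Z=dict(large_container=(.120,.146),small_container=(.112,.135),squat_jar=(.078,.098),slim_jar_left=(.096,.116),slim_jar_right=(.096,.116),bay=(.012,.025),parking_board=(.004,.016),pan=(.04,.06))
def look(names,fn=None,Z=Z):
    f,W=wrist();P=cloud(f,W);im=f["frame"].copy()
    for o in names:
        for r in manip.outline_of(f,o)[:1]:
            m=cv2.dilate(r["region"].astype(np.uint8),np.ones((3,3)))>0
            print(o,round(r["conf"],2),top(P,m,*Z[o]))
            cv2.drawContours(im,cv2.findContours(r["region"].astype(np.uint8),0,2)[0],-1,(0,255,0),1)
    if fn: cv2.imwrite("pics/"+fn,im)
    return f,P
E
python3 - <<'E'
from look import *
look(["pan"],"p.png")
manip.movep([.50,-.03,.42],down(np.pi/2+.04))
print(manip.current_clock())
f,P=look(["large_container","small_container","squat_jar","slim_jar_left","slim_jar_right","bay"],"b.png")
np.savez("bay.npz",im=f["frame"],P=P)
manip.movep([.50,.34,.38],down(np.pi/2+.04))
f,P=look(["parking_board"],"c.png")
print(manip.current_clock())
a=[cv2.imread(f"pics/{i}.png") for i in "pbc"]
g=np.zeros_like(a[0])
cv2.imwrite("pics/w.png",cv2.resize(np.vstack([np.hstack(a[:2]),np.hstack([a[2],g])]),(0,0),fx=.78,fy=.78))
E
```

```text
4.1583
large_container 0.92 (5571, array([517.9, -77.7]), array([95.4, 62.2]), 2.5, 132.8)
small_container 0.82 (3101, array([510.3,  18.5]), array([78.7, 44.2]), 2.0, 122.7)
squat_jar 0.67 (1152, array([591.8, -26.4]), array([69.4, 47. ]), 60.8, 87.5)
slim_jar_left 0.71 (289, array([597.5,  63.2]), array([39.8, 15.1]), 5.9, 105.0)
slim_jar_right 0.75 (560, array([ 621.9, -112.7]), array([25.5, 43.3]), 79.6, 105.4)
bay 0.58 (10910, array([555.6, -26.5]), array([205.7, 270.3]), 3.4, 17.7)
parking_board 0.7 (10602, array([536. , 339.7]), array([150., 130.]), 2.4, 9.7)
6.0
```

View pics/w.png

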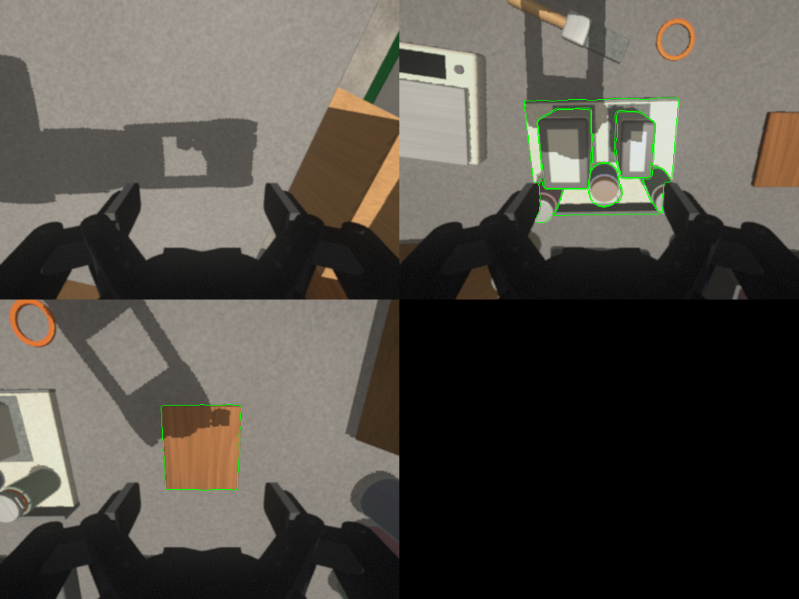

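```bash
cat > act.py <<'E'
from look import *
G=.155
def pick(x,y,yaw,zg,op,lift,force=40,pre=.10):
    o=down(np.pi/2+yaw)
    manip.command_gripper(op)
    manip.movep([x,y,zg+G+pre],o); manip.move_l([x,y,zg+G],speed=.12)
    manip.command_gripper(0.0,force); print("grip",round(manip.current_opening()*1000,1))
    manip.move_l([x,y,lift+G],speed=.15); manip.wait(.2)
    print("lifted",round(manip.current_opening()*1000,1),np.round(manip.current_force(),1),np.round(manip.current_tcp_pos(),4))
def place(x,y,yaw,zg,zlift,op,up=None):
    o=down(np.pi/2+yaw)
    manip.movep([x,y,zlift+G],o); manip.move_l([x,y,zg+.015+G],speed=.15); manip.move_l([x,y,zg+G],speed=.04)
    print("F",np.round(manip.current_force(),1),np.round(manip.current_tcp_pos(),4))
    manip.command_gripper(op); manip.wait(.2); manip.move_l([x,y,(up or zlift)+G],speed=.15)
r=np.radians
E
python3 - <<'E'
from act import *
pick(.518,-.0777,r(2.4),.100,.080,.26)
place(.536,.3397,r(2.4),.092+.001,.26,.080,.20)
print(manip.current_clock())
manip.movep([.50,.34,.42],down(np.pi/2+.04))
look(["parking_board","large_container"],"d.png",{**Z,"large_container":(.11,.135)})
manip.movep([.46,.0,.42],down(np.pi/2+.04))
look(["small_container","squat_jar","bay"],"e.png")
print(manip.current_clock())
a=[cv2.imread(f"pics/{i}.png") for i in "de"]
cv2.imwrite("pics/w2.png",cv2.resize(np.hstack(a),(0,0),fx=.78,fy=.78))
E
```

```text
grip 61.7
lifted 61.3 [ 0.3 -0.1 -3.4] [ 0.5179 -0.0777  0.4142]
F [-0.7 -0.8 -1.3] [0.5359 0.3396 0.2478]
15.1
parking_board 0.86 (4218, array([535.5, 339.4]), array([148. , 130.3]), 2.3, 9.7)
large_container 0.64 (4955, array([534.8, 339.9]), array([95.3, 62.1]), 2.4, 124.8)
small_container 0.65 (2740, array([510.2,  18.9]), array([78.7, 43.3]), 2.1, 122.7)
squat_jar 0.86 (1071, array([595.8, -20.9]), array([50.3, 47.6]), 32.2, 87.5)
bay 0.7 (15332, array([555.6, -26.7]), array([205.6, 270.2]), 3.4, 17.8)
17.1417
```

View pics/w2.png

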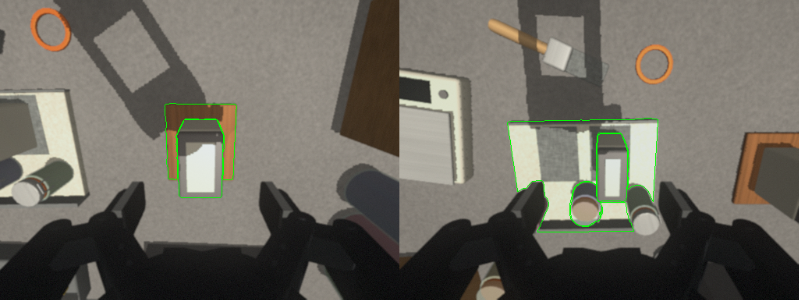

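Run:
```python
from act import *
pick(.5103,.0187,r(2.0),.095,.070,.26)
place(.5349,.3398,r(2.4),.202+.001,.27,.070,.27)
print(manip.current_clock())
manip.movep([.50,.34,.50],down(np.pi/2+.04))
look(["parking_board","large_container","small_container"],"f.png",{**Z,"large_container":(.11,.135),"small_container":(.22,.24)})
manip.movep([.52,-.04,.40],down(np.pi/2+.04))
f,P=look(["squat_jar","slim_jar_left","slim_jar_right","bay"],"g.png")
np.savez("bay2.npz",im=f["frame"],P=P)
manip.movep([.44,-.31,.42],down(np.pi/2+.04))
f,P=look(["pan"],"i.png"); np.savez("pan.npz",im=f["frame"],P=P)
m=np.abs(P[...,0]-.48)<.13; m&=np.abs(P[...,1]+.31)<.13
print("z50",top(P,m,.046,.054)); h,e=np.histogram(P[m][:,2],np.arange(0,.07,.003)); print(list(zip(e.round(3),h)))
print(manip.current_clock())
a=[cv2.imread(f"pics/{i}.png") for i in "fgi"]+[np.zeros((384,512,3),np.uint8)]
cv2.imwrite("pics/w3.png",cv2.resize(np.vstack([np.hstack(a[:2]),np.hstack(a[2:])]),(0,0),fx=.78,fy=.78))
```

```text
grip 43.6
lifted 43.6 [ 0.   0.4 -3.4] [0.5102 0.0187 0.4143]
F [ 0.1  0.9 -3.5] [0.5348 0.3398 0.3578]
24.05
parking_board 0.97 (3142, array([535.3, 339.3]), array([148.5, 130.1]), 2.4, 9.7)
large_container 0.97 (583, array([504.7, 338.6]), array([35.1, 62.2]), 1.9, 124.2)
small_container 0.9 (3449, array([534.6, 340.1]), array([79.3, 44. ]), 2.3, 229.7)
squat_jar 0.87 (1336, array([596.1, -21.1]), array([50.3, 47.9]), 32.4, 87.5)
slim_jar_left 0.8 (625, array([588.7,  84.4]), array([42.5, 25.2]), 46.5, 105.4)
slim_jar_right 0.8 (131, array([ 623.3, -104.1]), array([ 7.9, 32.3]), 79.1, 104.9)
bay 0.91 (23726, array([555.6, -26.4]), array([205.4, 270.5]), 3.4, 17.8)
pan 0.72 (8708, array([ 484.4, -315.2]), array([130.2, 161.7]), 83.9, 49.7)
z50 (8697, array([ 500. , -316.9]), array([130.2, 130.1]), 83.9, 49.7)
[(np.float64(0.0), np.int64(4781)), (np.float64(0.003), np.int64(3)), (np.float64(0.006), np.int64(5)), (np.float64(0.009), np.int64(11)), (np.float64(0.012), np.int64(9)), (np.float64(0.015), np.int64(8)), (np.float64(0.018), np.int64(9)), (np.float64(0.021), np.int64(10)), (np.float64(0.024), np.int64(8)), (np.float64(0.027), np.int64(47)), (np.float64(0.03), np.int64(243)), (np.float64(0.033), np.int64(2638)), (np.float64(0.036), np.int64(2798)), (np.float64(0.039), np.int64(122)), (np.float64(0.042), np.int64(1)), (np.float64(0.045), np.int64(150)), (np.float64(0.048), np.int64(8251)), (np.float64(0.051), np.int64(299)), (np.float64(0.054), np.int64(0)), (np.float64(0.057), np.int64(0)), (np.float64(0.06), np.int64(0)), (np.float64(0.063), np.int64(0)), (np.float64(0.066), np.int64(0))]
27.575
```

View pics/w3.png

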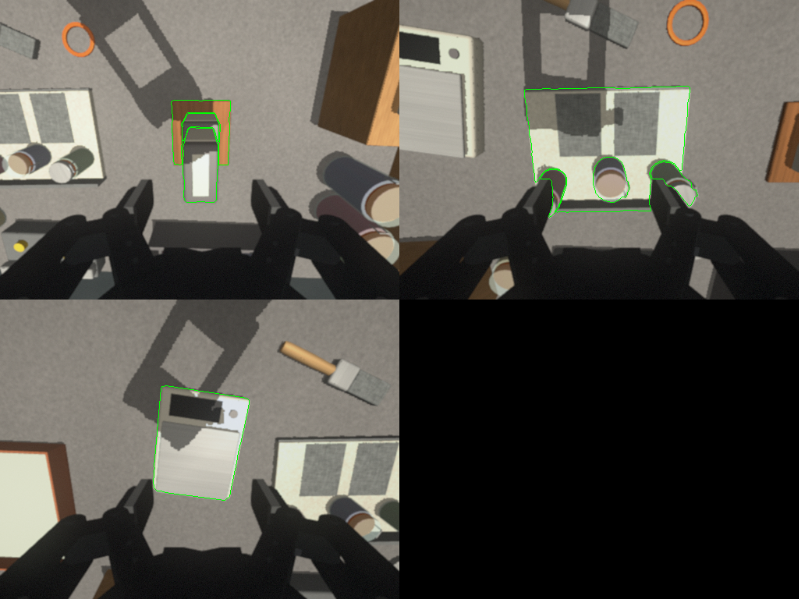

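Run:
```python
from act import *
P=np.load("bay2.npz")["P"]
m=(np.abs(P[...,0]-.6)<.04)&(np.abs(P[...,1]+.021)<.04)
for z0,z1 in [(.0855,.0895),(.0865,.0885)]:
    q=P[m&(P[...,2]>z0)&(P[...,2]<z1)][:,:2]; c,rad=cv2.minEnclosingCircle((q*1000).astype(np.float32)); print(len(q),c,rad,(q.min(0)+q.max(0))/2*1000)
x,y=np.array(c)/1000
assert abs(x-.599)<.006 and abs(y+.020)<.006 and rad<29
pick(x,y,r(2.4),.057,.080,.17)
place(.5000,-.3169,r(-6.1),.050+.039+.001,.17,.080,.20)
print(manip.current_clock())
manip.movep([.43,-.31,.42],down(np.pi/2+.04))
f,P=look(["squat_jar"],"j.png",{**Z,"squat_jar":(.11,.13)})
m=(np.abs(P[...,0]-.5)<.04)&(np.abs(P[...,1]+.317)<.04)&(P[...,2]>.117)&(P[...,2]<.123)
print(cv2.minEnclosingCircle((P[m][:,:2]*1000).astype(np.float32)))
manip.movep([.48,-.03,.42],down(np.pi/2+.04))
f,P=look(["bay"],"k.png")
print(manip.current_clock())
a=[cv2.imread(f"pics/{i}.png") for i in "jk"]
cv2.imwrite("pics/w4.png",cv2.resize(np.hstack(a),(0,0),fx=.78,fy=.78))
```

```text
1171 (596.1318969726562, -19.824586868286133) 25.923168182373047 [595.19245112 -19.72309219]
970 (595.3226928710938, -21.763290405273438) 23.715641021728516 [595.17438767 -22.14423578]
grip 53.0
lifted 53.2 [ 0.2  0.2 -2.3] [ 0.595  -0.0218  0.3239]
F [ 0.3  1.8 -0.2] [ 0.5   -0.317  0.245]
35.3417
squat_jar 0.94 (1453, array([ 500.1, -315.8]), array([50. , 47.6]), 24.7, 119.5)
((500.05450439453125, -314.0208435058594), 26.127010345458984)
bay 0.6 (21460, array([555.5, -26.7]), array([205.6, 270.1]), 3.3, 17.8)
37.1083
```

View pics/w4.png

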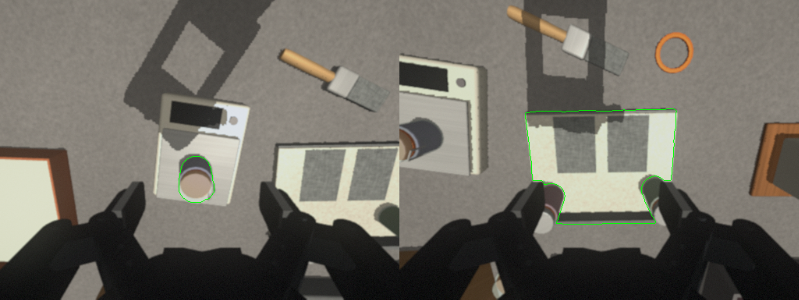

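Run:
```python
from act import *
pick(.5349,.3398,r(2.4),.202,.070,.27)
place(.5103,.0187,r(2.0),.096,.27,.070,.20)
pick(.5360,.3397,r(2.4),.092,.080,.26)
place(.5180,-.0777,r(2.4),.1005,.26,.078,.22)
print(manip.current_clock())
manip.movep([.50,-.03,.42],down(np.pi/2+.04))
look(["large_container","small_container","slim_jar_left","slim_jar_right","bay"],"l.png")
manip.movep([.35,-.03,.50],down(np.pi/2+.04))
f=manip.grab_frame("scene");P=cloud(f)
for o in ["large_container","small_container","slim_jar_left","slim_jar_right"]:
    for q in manip.outline_of(f,o)[:1]: print(o,top(P,q["region"],*Z[o]))
print(manip.current_clock())
cv2.imwrite("pics/w5.png",cv2.resize(np.hstack([cv2.imread("pics/l.png"),f["frame"]]),(0,0),fx=.78,fy=.78))
```

```text
grip 43.7
lifted 43.7 [-0.3 -0.  -2.9] [0.5346 0.3396 0.4235]
F [ 0.6 -0.2  0.4] [0.5103 0.0186 0.2509]
grip 61.4
lifted 61.4 [ 0.1 -1.3 -4.5] [0.5359 0.3396 0.4141]
F [-1.3 -2.2  5.2] [ 0.5181 -0.078   0.2558]
54.1583
large_container 0.83 (5543, array([516.5, -77.7]), array([94.9, 62.5]), 2.5, 132.9)
small_container 0.98 (3119, array([509.7,  18.9]), array([79.8, 44.2]), 1.9, 122.7)
slim_jar_left 0.79 (74, array([596.2,  57.9]), array([22.3,  4.4]), 1.4, 103.3)
slim_jar_right 0.79 (265, array([ 622.8, -107.5]), array([15. , 40.3]), 77.9, 105.3)
bay 0.98 (12692, array([555.7, -26.9]), array([205.6, 270.1]), 3.4, 17.7)
large_container (843, array([518.9, -77.4]), array([97.3, 63.1]), 3.0, 133.2)
small_container (452, array([512.5,  18.9]), array([79.7, 45.3]), 1.4, 123.3)
slim_jar_left (200, array([598.,  79.]), array([40.6, 48.2]), 38.4, 106.1)
slim_jar_right (230, array([ 622.7, -121.1]), array([43.1, 41.9]), 83.9, 106.1)
55.8
```

View pics/w5.png

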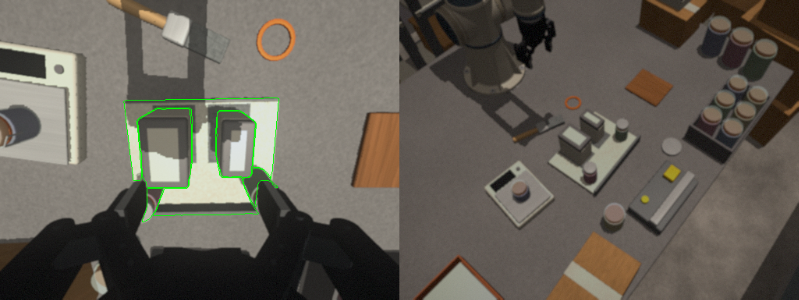

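```bash
python3 -c "
from rig import manip
manip.wait(.5); print(manip.job_done(), manip.current_clock())"
```

```text
the job is handed in; nothing more can be done
the job is handed in; nothing more can be done
```

The job is done and handed in; the arm finished at about 56 s of the 133 s allowed. I parked the large container on the board with the small one stacked on it. Then I stood the squat jar on the scale pan and put both containers back, the small one first.

What the last checks showed:

| Item | Result |
|---|---|
| Large container back in place | 1.4 mm off in x and 0.0 mm in y, 0.0° in yaw, against the pose measured at the start |
| Small container back in place | 0.6 mm off in x and 0.4 mm in y, 0.1° in yaw, against the pose measured at the start |
| Stack on the parking board | small container centred on the large one within about 0.3 mm, and the large one about 1 mm from the board's centre |
| Squat jar on the pan | about 1–3 mm from the pan's centre (two fits of its lid gave 1.1 and 2.9 mm), standing upright |
| Slim jars | standing; the right one reads within 1.3 mm of its starting position, the left about 3.7 mm off |

- **Left slim jar:** its lid was partly cut off in that view. The first two camera readings of it already differed by 6 mm, so I put the offset down to measurement error. I never worked near it on purpose, but I cannot rule out a small shift.
- **Large container:** I left the 1.4 mm shift as it was, since nudging the container could have made it worse.

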